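# Return the reagent bottles to their spill trays

### The job

Tidy the reagents: stand each of the three capped bottles upright in the spill tray that matches its cap - blue cap in the blue tray, red cap in the red tray, and the brown bottle with the black cap in the black tray. A small beaker was left in the red tray: before the red-capped bottle goes in, move the beaker to stand upright in the yellow tray. Everything should end up flat on its tray's floor, not leaning on the walls, and no bottle or beaker may be tipped over on the way.

Things in the scene. Friction and masses are not known exactly. Their poses are not given: they have to be found in the camera images.
- bottle_blue: White bottle with a blue screw cap, standing upright and loose: round body 62 mm in diameter, straight from the bench up to about two thirds of its height, then a shoulder and a 40 mm wide cap; 125 mm high in all, about 360 g. Origin: centre of its underside; z up along its axis.
- bottle_red: White bottle with a red screw cap, standing upright and loose: round body 54 mm in diameter, straight from the bench up to about two thirds of its height, then a shoulder and a 34 mm wide cap; 130 mm high in all, about 280 g. Origin: centre of its underside; z up along its axis.
- bottle_amber: Brown bottle with a black screw cap, standing upright and loose: round body 58 mm in diameter, straight from the bench up to about two thirds of its height, then a shoulder and a 37 mm wide cap; 118 mm high in all, about 300 g. Origin: centre of its underside; z up along its axis.
- beaker: Small clear plastic beaker, open on top and empty, the only one standing in a tray: 72 mm high, 54 mm across the rim along its x, 59 mm along y with the pouring lip at one end of y, walls tapering slightly to a 46 mm foot, wall about 2 mm, about 30 g. Origin: underside, on its axis within 2 mm; z up. At the start it stands on the floor of the red tray. It can be gripped across the outside along its x axis.
- tray_blue: Square blue spill tray, 94 mm outside, open on top: walls 5 mm thick and 14 mm high all round, inside 84 mm square, white floor 4 mm thick, fixed to the bench. Origin: centre of the underside (bench level); z up, x and y along its sides. It is for the bottle with the blue cap.
- tray_red: Square red spill tray, 94 mm outside, open on top: walls 5 mm thick and 14 mm high all round, inside 84 mm square, white floor 4 mm thick, fixed to the bench. Origin: centre of the underside (bench level); z up, x and y along its sides. It is for the bottle with the red cap; the small beaker stands in it at the start.
- tray_black: Square black spill tray, 94 mm outside, open on top: walls 5 mm thick and 14 mm high all round, inside 84 mm square, white floor 4 mm thick, fixed to the bench. Origin: centre of the underside (bench level); z up, x and y along its sides. It is for the brown bottle with the black cap.
- tray_yellow: Square yellow spill tray, 94 mm outside, open on top: walls 5 mm thick and 14 mm high all round, inside 84 mm square, white floor 4 mm thick, fixed to the bench. Origin: centre of the underside (bench level); z up, x and y along its sides. It is for the small beaker.
There are look-alikes about, which are no part of the job. What is shaped like the tray_black but pink or turquoise is not meant.

How it is judged (in metres and radians):
On the way:
1. the small beaker stands in the yellow tray, before the red-capped bottle is in the red tray (horizontal distance between beaker and tray_yellow below 0.03 m and z of beaker in the frame of tray_yellow below 0.0075 m and angle between beaker's own z axis and vertical below 0.08 rad and horizontal distance between bottle_red and tray_red above 0.05 m), for 0.2 s.
At the end, for the whole second after the job is handed in: Each of the three bottles stands in the tray of its cap's colour and the beaker in the yellow tray: origin within 30 mm of the tray's centre seen from above and 1 to 7.5 mm above the tray's underside (flat on the floor), upright within 0.08 rad, slower than 0.02 m/s (horizontal distance between bottle_blue and tray_blue below 0.03 m and z of bottle_blue in the frame of tray_blue between 0.001 and 0.0075 m and angle between each of bottle_blue, bottle_red, bottle_amber, beaker's own z axis and vertical below 0.08 rad and linear speed of each of bottle_blue, bottle_red, bottle_amber, beaker below 0.02 m/s and horizontal distance between bottle_red and tray_red below 0.03 m and z of bottle_red in the frame of tray_red between 0.001 and 0.0075 m and horizontal distance between bottle_amber and tray_black below 0.03 m and z of bottle_amber in the frame of tray_black between 0.001 and 0.0075 m and horizontal distance between beaker and tray_yellow below 0.03 m and z of beaker in the frame of tray_yellow between 0.001 and 0.0075 m); the robot touches nothing.
It fails at once if a bottle or the beaker is tipped by more than 0.7 rad (angle between any of bottle_blue, bottle_red, bottle_amber, beaker's own z axis and vertical above 0.7 rad).
It also fails if it takes over 112 s, if anything falls off the work surface, if the arm or the gripper's body presses on something with over 40 N, if the wrist force passes 120 N, or if a joint passes its speed limit or range.

### The arm

A 6-joint arm with a two-finger parallel gripper is mounted at the origin on a cart in front of the work surface, level with it; the furniture and walls round the work are solid. World frame = base frame: x ahead of the robot, y to its left, z up, the work surface at z = 0. Lengths are in mm, angles in rad, forces in N, time in s.
With the tool pointing down it reaches from about 400 to 925 mm from the base axis. Payload 12.5 kg.
Tool frame: the origin (TCP) lies midway between the tips of the shut fingers; the grasp point (between the pads) lies 19 mm behind it; z points along the fingers, y is the line along which they close (so a half turn about z gives the same grasp; the last joint's range is limited). The gripper opens to 95 mm and grips with 3 to 60 N. Pads are 20 mm wide; open, the fingers measure 119 mm over their backs; the gripper's body (75 mm by 180 mm) begins 59 mm behind the grasp point.
Start: joints at [-1.289, 0.491, 1.559, -0, 1.092, -0.106], TCP at [236.369, -578.599, 214.661] pointing down, gripper open.
Joint ranges: [-3.1, 3.1], [-0.84, 2.19], [0.05, 2.79], [-1.13, 4.28], [0.06, 2.93], [-2.69, 2.69]. Speed limits (rad/s): [2.22, 2.22, 2.79, 3.14, 3.14, 3.14].

### API

Orientations are given as [roll, pitch, yaw] about the fixed x, y, z axes, in that order (R = Rz(yaw) Ry(pitch) Rx(roll)).
In Python, from cell import state, read_camera, camera_info, env gives the robot as it stands.
- The arm moves only by the tool move_arm, never from a script. Its argument "commands" is a list of rows, each a list of 3 entries, a list of its own where there are three numbers: the shift along the world's x, y, z in cm, then the turn, a rotation vector about the world's x, y, z in degrees, then the opening, from 0 (shut) to 1 (fully open). A call has 1 to 10 rows; each row shifts and turns the commanded pose from where the row before left it; what a row does not reach is not made up. A row lasts 1/10 s, in which the tool goes at most 50 mm and 8.59 degrees, less where a joint would pass 70% of its speed; a pose out of reach is approached as far as the arm can. A call with a gripper value outside its range is refused whole. The fingers move at their own pace and stop on an object; the grip force is fixed at half the most. Time passes only in rows, so rows that do not move let the fingers close. It gives the time, the measured TCP pose, the force, the opening and the grip force at its end, in the units of the state.
- state(): the state, without advancing time (a new reading comes with each control period).
- read_camera(name): name is "side" or "top" or "wrist"; returns the picture (480x640x3 uint8, blue, green, red); there is no depth.
- camera_info(name): a dict with "K" (3x3 intrinsics, pixels), "cam_to_world" (4x4, takes a point from camera to world coordinates). Camera axes: x right, y down, z forward; pixel columns grow to the right and rows downward; lengths in mm; the calibration is good to about 2 mm. A picture is of the moment at which its call begins: read the wrist's pose just before it. camera_info takes no time and is no camera call; for the wrist camera it gives the pose at the moment of the call.
- env.job_done(): hands the job in; it is judged then, once.
The state is a dict: "t": time; "joints": joint angles; "qvel": joint speeds; "tau": joint torques, N m; "eef_pos": TCP position; "tcp_rot": TCP orientation; "ft_force": force on the tool from outside, world axes, zero at the start; "moment": the same for the moment, N m; "opening": opening from 0.0 (shut) to 1.0 (fully open); "grip_force": force on a finger pad.
Only numpy, scipy, OpenCV 4.12 (cv2) and the standard library are available. Lean on these libraries where they do the work, as an engineer would, in place of code of your own. Each camera call takes 0.05 s, during which the arm holds its last target. There are 200 camera calls.

## Working session

There is one attempt and no reset: what is moved stays moved. The work goes in short steps, Python scripts to look and compute and a tool call to move; the robot and the scene stay as the last step left them, time stands still between calls to the robot, and variables do not carry over. Pictures are saved under pics/ and viewed, at most 14 in all, crops included, and the job is handed in when it is done.

Besides the shell and the picture viewer there is one more tool, called after "Call:" as name(argument=value, ...) on one line, values as JSON. move_arm: Moves the arm, as the interface text tells. Its arguments: {"type":"object","properties":{"commands":{"type":"array"}},"required":["commands"]}

```bash
ls; mkdir -p pics; python3 - <<'E'
from cell import *
import cv2
for n in("top","side"):
    cv2.imwrite(f"pics/{n}0.png",read_camera(n)); c=camera_info(n); print(n,c["K"],c["cam_to_world"])
s=state();print(s)
E
```

```text
pics
top [[464.47096531   0.         322.18419003]
 [  0.         464.47096531 239.82763719]
 [  0.           0.           1.        ]] [[-2.47460085e-02 -9.91167235e-01  1.30288708e-01  4.22449014e+02]
 [-9.99691775e-01  2.47953322e-02 -1.24385538e-03 -1.03141795e+02]
 [-1.99768310e-03 -1.30279330e-01 -9.91475318e-01  1.47849659e+03]
 [ 0.00000000e+00  0.00000000e+00  0.00000000e+00  1.00000000e+00]]
side [[496.34834758   0.         316.90543347]
 [  0.         496.34834758 241.60830569]
 [  0.           0.           1.        ]] [[-9.58592389e-01 -2.43950058e-01  1.46931961e-01  3.83631167e+02]
 [-2.84774200e-01  8.17377723e-01 -5.00796679e-01  6.47396521e+02]
 [ 2.07046696e-03 -5.21902316e-01 -8.53002746e-01  1.34603519e+03]
 [ 0.00000000e+00  0.00000000e+00  0.00000000e+00  1.00000000e+00]]
{'t': 0.1, 'joints': array([-1.28860588e+00,  4.91458374e-01,  1.55941183e+00,  1.86579017e-05,
        1.09165978e+00, -1.05605797e-01]), 'qvel': array([ 0.00016832,  0.00093152, -0.00162482, -0.00128565,  0.00064775,
        0.00108585]), 'tau': array([ 1.82201773e-03, -6.13624406e+01, -2.58605969e+01,  6.93541579e-02,
        4.70147934e-02, -3.47328046e-05]), 'eef_pos': array([ 236.30472016, -578.37310224,  214.1375563 ]), 'tcp_rot': array([-3.14066229e+00, -1.15260255e-04,  3.87787579e-01]), 'ft_force': array([0.24355274, 0.06511252, 0.98937993]), 'moment': array([-0.00069957, -0.00335217, -0.00125649]), 'grip_force': 0.0, 'opening': 1.00058727125099}
```

View pics/top0.png

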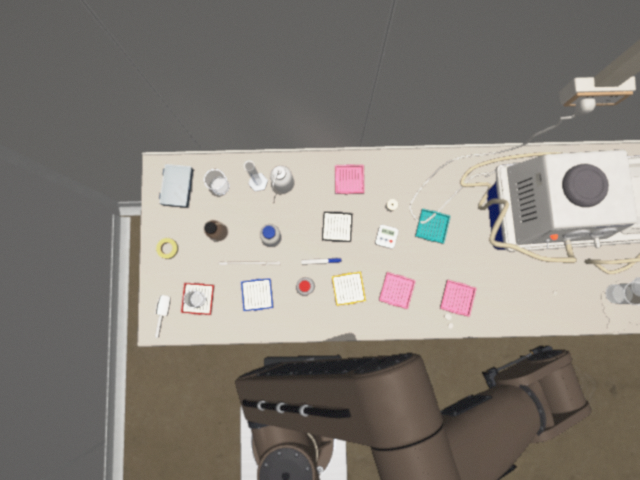

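View pics/side0.png

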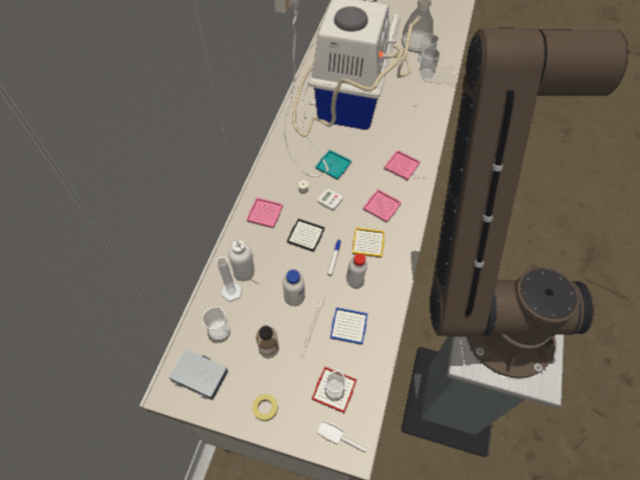

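Top view: candidates are the blue-cap bottle (269,234), red-cap (305,286), black-cap brown bottle (215,230) and beaker in the red tray (197,298). The trays are blue (257,295), red (198,298), black (338,227) and yellow (349,288). Look-alikes are the pink and turquoise trays (349,180), (397,290), (458,297), (432,226), the wash bottle (281,178) and the large beaker (217,182).

Side view: caps at blue (293,277), red (359,260) and black (266,333), beaker at (336,382).

```bash
cat >h.py <<'E'
import numpy as np,cv2
from cell import *
def ray(c,p):
    T=c["cam_to_world"];d=T[:3,:3]@np.linalg.solve(c["K"],[p[0],p[1],1.]);return T[:3,3],d/np.linalg.norm(d)
def plane(c,p,z):
    o,d=ray(c,p);return o+d*(z-o[2])/d[2]
def tri(obs):
    A=np.zeros((3,3));b=np.zeros(3);R=[]
    for c,p in obs:
        o,d=ray(c,p);M=np.eye(3)-np.outer(d,d);A+=M;b+=M@o;R.append((M,o))
    x=np.linalg.solve(A,b);return x,max(np.linalg.norm(M@(x-o)) for M,o in R)
def proj(c,x):
    T=c["cam_to_world"];q=c["K"]@(T[:3,:3].T@(np.asarray(x,float)-T[:3,3]));return q[:2]/q[2]
def blob(im,near,col,r=35):
    h=cv2.cvtColor(im,cv2.COLOR_BGR2HSV);H,S,V=[h[...,i].astype(int) for i in range(3)]
    m={"red":((H<8)|(H>172))&(S>130),"blue":(abs(H-115)<14)&(S>110),"yellow":(abs(H-25)<8)&(S>140),"black":(V<60)}[col]
    w=np.zeros(m.shape,bool);x,y=map(int,near);w[max(0,y-r):y+r,max(0,x-r):x+r]=1
    return (m&w).astype(np.uint8)
def rect(m):
    r=cv2.minAreaRect(cv2.findNonZero(m));return r
E
python3 - <<'E'
from h import *
I={n:cv2.imread(f"pics/{n}0.png") for n in("top","side")};C={n:camera_info(n) for n in I}
for n,c,a,b,r in[("tray_blue","blue",(257,295),(349,326),22),("tray_red","red",(198,298),(334,389),24),("tray_black","black",(338,227),(306,235),21),("tray_yellow","yellow",(349,288),(368,243),22),
  ("cap_blue","blue",(269,234),(293,277),12),("cap_red","red",(305,286),(359,260),12),("cap_black","black",(211,228),(266,333),11)]:
    ma=blob(I["top"],a,c,r);mb=blob(I["side"],b,c,r);ra,rb=rect(ma),rect(mb)
    x,e=tri([(C["top"],ra[0]),(C["side"],rb[0])])
    P=np.array([plane(C["top"],p,14)[:2] for p in cv2.boxPoints(ra)])
    d=P[1]-P[0];cx=P.mean(0)
    print(n,np.round(x),round(e,1),"top@14",np.round(cx),"sizes",np.round(np.linalg.norm(P[1]-P[0])),np.round(np.linalg.norm(P[2]-P[1])),"ang",np.round(np.degrees(np.arctan2(d[1],d[0]))%90))
x,e=tri([(C["top"],(197,298)),(C["side"],(336,382))]);print("beaker",x,e)
v=np.hstack([cv2.resize(I["top"][210:320,150:320],None,fx=3,fy=3,interpolation=2),]);cv2.imwrite("pics/z1.png",v)
E
```

```text
tray_blue [469. 113.  28.] 23.1 top@14 [493. 116.] sizes 0.0 0.0 ang 0.0
tray_red [439. 292.   6.] 0.2 top@14 [440. 290.] sizes 84.0 92.0 ang 87.0Traceback (most recent call last):
  File "<stdin>", line 5, in <module>
  File "h.py", line 20, in rect
    r=cv2.minAreaRect(cv2.findNonZero(m));return r
cv2.error: OpenCV(4.12.0) /io/opencv/modules/imgproc/src/convhull.cpp:143: error: (-215:Assertion failed) total >= 0 && (depth == CV_32F || depth == CV_32S) in function 'convexHull'
```

```bash
sed -i 's/^    m={.*/    B,G,Rr=[im[...,i].astype(int) for i in range(3)]\n    m={"red":Rr-np.maximum(B,G)>45,"blue":B-Rr>35,"yellow":np.minimum(Rr,G)-B>60,"black":im.max(2)<80}[col]/' h.py
cat > a.py <<'E'
from h import *
I={n:cv2.imread(f"pics/{n}0.png") for n in("top","side")};C={n:camera_info(n) for n in I}
cv2.imwrite("pics/z1.png",cv2.resize(I["top"][210:320,150:370],None,fx=3.6,fy=3.6,interpolation=2))
for n,c,a,b,r in[("tray_blue","blue",(257,295),(349,326),22),("tray_red","red",(198,298),(334,389),24),("tray_black","black",(338,227),(306,235),21),("tray_yellow","yellow",(349,288),(368,243),22),
  ("cap_blue","blue",(269,234),(293,277),12),("cap_red","red",(305,286),(359,260),12),("cap_black","black",(211,228),(266,333),11)]:
    ma=blob(I["top"],a,c,r);mb=blob(I["side"],b,c,r)
    if not ma.any() or not mb.any(): print(n,"none");continue
    ra,rb=rect(ma),rect(mb)
    x,e=tri([(C["top"],ra[0]),(C["side"],rb[0])])
    P=np.array([plane(C["top"],p,14)[:2] for p in cv2.boxPoints(ra)])
    d=P[1]-P[0];cx=P.mean(0)
    print(n,np.round(x),round(e,1),"top@14",np.round(cx),"sizes",np.round(np.linalg.norm(P[1]-P[0])),np.round(np.linalg.norm(P[2]-P[1])),"ang",np.round(np.degrees(np.arctan2(d[1],d[0]))%90))
x,e=tri([(C["top"],(197,298)),(C["side"],(336,382))]);print("beaker",x,e)
E
python3 a.py
```

```text
tray_blue [448. 106.   9.] 0.7 top@14 [448. 105.] sizes 94.0 97.0 ang 4.0
tray_red [440. 292.  11.] 0.7 top@14 [440. 292.] sizes 97.0 96.0 ang 85.0
tray_black none
tray_yellow [ 459. -183.   10.] 0.8 top@14 [ 460. -183.] sizes 94.0 96.0 ang 8.0
cap_blue [628.  55. 121.] 0.2 top@14 [644.  67.] sizes 38.0 39.0 ang 89.0
cap_red [465. -50. 122.] 2.8 top@14 [472. -46.] sizes 35.0 34.0 ang 89.0
cap_black [647. 228. 107.] 1.1 top@14 [664. 251.] sizes 35.0 36.0 ang 89.0
beaker [438.84565092 282.75970887  45.35334817] 1.846642394431935
```

View pics/z1.png

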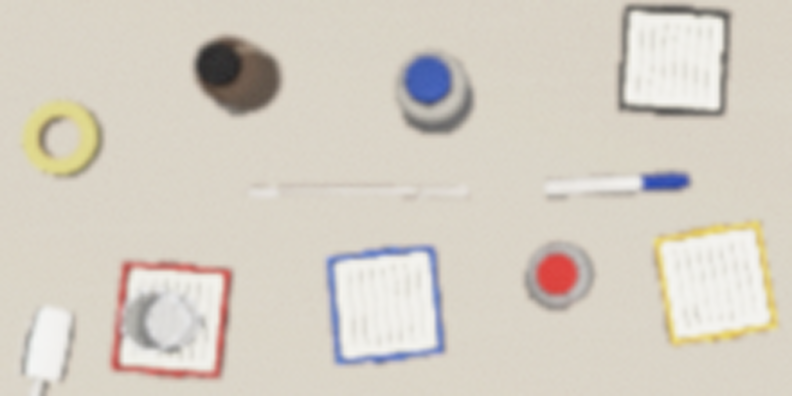

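The crop confirms the choice: bottles, beaker (170,320 in the crop) and the four rectangular trays with white floors. Going over to the beaker.

Call:
move_arm(commands=[[[2.5,4.2,0.8],[0,0,0],1],[[2.5,4.2,0.8],[0,0,0],1],[[2.5,4.2,0.8],[0,0,0],1],[[2.5,4.2,0.8],[0,0,0],1],[[2.5,4.2,0.8],[0,0,0],1],[[2.5,4.2,0.8],[0,0,0],1],[[2.5,4.2,0.8],[0,0,0],1],[[2.5,4.2,0.8],[0,0,0],1],[[2.5,4.2,0.8],[0,0,0],1],[[2.5,4.2,0.8],[0,0,0],1]])

```text
t: 1.1
eef_pos: [486.9, -156.6, 295.0]
tcp_rot: [3.142, 0.0, 0.388]
ft_force: [0.9, -1.0, 1.0]
opening: 1.0
grip_force: 0.0
```

Call:
move_arm(commands=[[[-0.5,4.9,0],[0,0,0],1],[[-0.5,4.9,0],[0,0,0],1],[[-0.5,4.9,0],[0,0,0],1],[[-0.5,4.9,0],[0,0,0],1],[[-0.5,4.9,0],[0,0,0],1],[[-0.5,4.9,0],[0,0,0],1],[[-0.5,4.9,0],[0,0,0],1],[[-0.5,4.9,0],[0,0,0],1],[[0,0,0],[0,0,0],1],[[0,0,0],[0,0,0],1]])

```text
t: 2.1
eef_pos: [445.9, 234.2, 294.3]
tcp_rot: [3.141, 0.001, 0.39]
ft_force: [0.1, 0.1, 0.2]
opening: 0.999
grip_force: 0.0
```

```bash
python3 - <<'E'
from h import *
s=state();print(s["t"],s["eef_pos"],s["tcp_rot"],s["joints"])
c=camera_info("wrist");im=read_camera("wrist");cv2.imwrite("pics/w1.png",im);np.savez("w1.npz",**c)
print(c["K"],c["cam_to_world"]); print(proj(c,[440,290,70]))
E
```

```text
2.1 [445.885385   234.17841204 294.25039526] [3.14134772e+00 8.93555940e-04 3.90463761e-01] [ 3.52530753e-01  2.38078254e-01  1.73571464e+00 -3.02797415e-04
  1.16868340e+00  1.53298184e+00]
[[365.42245047   0.         316.6619136 ]
 [  0.         365.42245047 243.82079313]
 [  0.           0.           1.        ]] [[ 3.79309124e-01 -8.89889453e-01 -2.53419317e-01  5.17881549e+02]
 [-9.25269998e-01 -3.64763479e-01 -1.04033821e-01  2.63992399e+02]
 [ 1.40488636e-04  2.73942269e-01 -9.61746127e-01  4.64128690e+02]
 [ 0.00000000e+00  0.00000000e+00  0.00000000e+00  1.00000000e+00]]
[267.15511335 199.39880312]
```

View pics/w1.png

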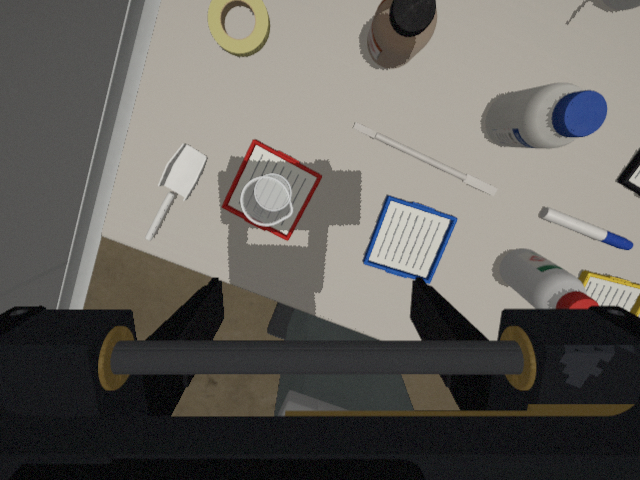

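The wrist view shows the beaker rim around (267,200) in the red tray and the blue tray at (410,239). Next: rectify the rim plane to see the lip, and refine the trays.

```bash
cat >> h.py <<'E'
def rectify(im,c,x0,y0,z,half=60,s=5):
    # output: right = -y, up = +x ; s px/mm
    W=[(x0+half,y0+half),(x0+half,y0-half),(x0-half,y0-half),(x0-half,y0+half)]
    src=np.float32([proj(c,[a,b,z]) for a,b in W]);n=2*half*s
    return cv2.warpPerspective(im,cv2.getPerspectiveTransform(src,np.float32([[0,0],[n,0],[n,n],[0,n]])),(n,n),flags=cv2.INTER_CUBIC)
E
python3 - <<'E'
from h import *
c=dict(np.load("w1.npz"));im=cv2.imread("pics/w1.png")
cv2.imwrite("pics/r1.png",rectify(im,c,440,290,76,60,5))
for n,col,p,r in[("red","red",(271,190),60),("blue","blue",(410,240),55)]:
    m=blob(im,p,col,r);q=rect(m);P=np.array([plane(c,a,14)[:2] for a in cv2.boxPoints(q)]);d=P[1]-P[0]
    print(n,P.mean(0),np.linalg.norm(P[1]-P[0]),np.linalg.norm(P[2]-P[1]),np.degrees(np.arctan2(d[1],d[0]))%90)
E
```

```text
red [440.34988777 293.1061612 ] 95.7211310938632 92.4769861295104 82.6835456566279
blue [447.75566382 106.81103878] 97.18298946834119 94.4238781178527 4.791387515422332
```

View pics/r1.png

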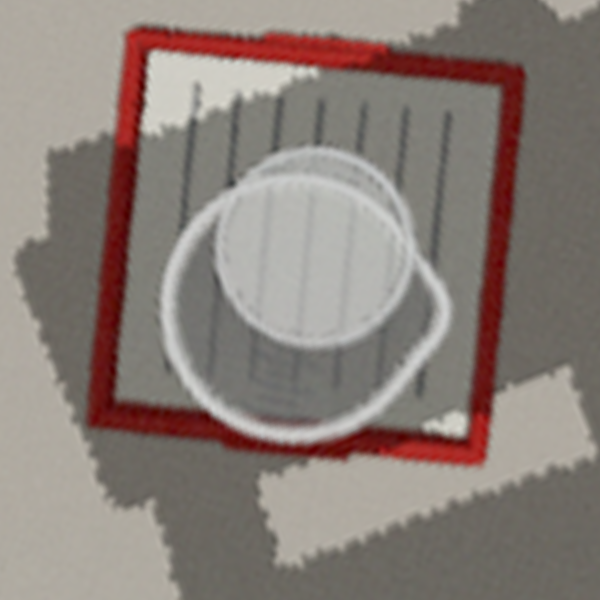

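Rim circle centred at (296,308) px in the rectified picture, 54 mm wide as expected at z=76. That puts the beaker at about (438.3, 291), with the lip to the right (-y). The foot gives the same centre. I grip along world x, at yaw 90°.

Call:
move_arm(commands=[[[-0.1,0.71,-2],[0,0,8.45],1],[[-0.1,0.71,-2],[0,0,8.45],1],[[-0.1,0.71,-2],[0,0,8.45],1],[[-0.1,0.71,-2],[0,0,8.45],1],[[-0.1,0.71,-2],[0,0,8.45],1],[[-0.1,0.71,-2],[0,0,8.45],1],[[-0.1,0.71,-2],[0,0,8.45],1],[[-0.1,0.71,-2],[0,0,8.45],1],[[0,0,0],[0,0,0],1],[[0,0,0],[0,0,0],1]])

```text
t: 3.15
eef_pos: [438.9, 289.1, 135.0]
tcp_rot: [-3.141, 0.0, 1.562]
ft_force: [-0.3, -0.0, -0.1]
opening: 1.001
grip_force: 0.0
```

Call:
move_arm(commands=[[[-0.05,0.2,-2.5],[0,0,0.5],1],[[0,0,-2.5],[0,0,0],1],[[0,0,-2.5],[0,0,0],1],[[0,0,-1.6],[0,0,0],1],[[0,0,-1.0],[0,0,0],0.8],[[0,0,0],[0,0,0],0.65],[[0,0,0],[0,0,0],0.58],[[0,0,0],[0,0,0],0.54],[[0,0,0],[0,0,0],0.5],[[0,0,0],[0,0,0],0.4]])

```text
t: 4.15
eef_pos: [438.1, 292.3, 34.2]
tcp_rot: [3.141, -0.0, 1.576]
ft_force: [-0.4, -0.7, 1.1]
opening: 0.548
grip_force: 0.1
```

Call:
move_arm(commands=[[[0,0,0],[0,0,0],0.4],[[0,0,0],[0,0,0],0.4],[[0,0,0],[0,0,0],0.4],[[0,0,0],[0,0,0],0.4]])

```text
t: 4.55
eef_pos: [438.0, 292.3, 34.1]
tcp_rot: [3.141, -0.0, 1.576]
ft_force: [-0.4, -0.4, 5.8]
opening: 0.538
grip_force: 30.0
```

Call:
move_arm(commands=[[[0,0,0.5],[0,0,0],0.4],[[0,0,1.5],[0,0,0],0.4],[[0,0,2.5],[0,0,0],0.4],[[0,0,3.5],[0,0,0],0.4],[[0.0,-1,3.5],[0,0,0],0.4],[[0.0,-2,3.5],[0,0,0],0.4],[[0,-3,3],[0,0,0],0.4],[[0.2,-3.5,1],[0,0,0],0.4],[[0.2,-4,0],[0,0,0],0.4],[[0.3,-4,0],[0,0,0],0.4]])

```text
t: 5.55
eef_pos: [444.5, 115.9, 224.4]
tcp_rot: [3.141, -0.0, 1.577]
ft_force: [1.3, -0.4, -0.4]
opening: 0.538
grip_force: 30.0
```

Call:
move_arm(commands=[[[0.3,-4,0],[0,0,0],0.4],[[0.2,-4,0],[0,0,0],0.4],[[0.2,-4,0],[0,0,0],0.4],[[0.2,-4,0],[0,0,0],0.4],[[0.2,-4,0],[0,0,0],0.4],[[0.2,-4,0],[0,0,0],0.4],[[0.2,-3,0],[0,0,0],0.4],[[0,-1.5,0],[0,0,0],0.4],[[0,0,0],[0,0,0],0.4],[[0,0,0],[0,0,0],0.4]])

```text
t: 6.55
eef_pos: [459.6, -167.0, 223.6]
tcp_rot: [-3.141, -0.0, 1.576]
ft_force: [-0.5, -0.7, -0.5]
opening: 0.535
grip_force: 30.0
```

```bash
python3 - <<'E'
from h import *
s=state();print(s["t"],s["eef_pos"],s["opening"],s["grip_force"])
c=camera_info("wrist");im=read_camera("wrist");cv2.imwrite("pics/w2.png",im);np.savez("w2.npz",**c)
for p in([460,-183,14],[448,106,14],[465,-50,122]):print(proj(c,p))
E
```

```text
6.55 [ 459.59515975 -167.0250972   223.59888714] 0.5348411678220604 30.000096457151813
[316.41359422 230.9463727 ]
[303.6061489  -98.30555892]
[324.51206195  80.22047154]
```

View pics/w2.png

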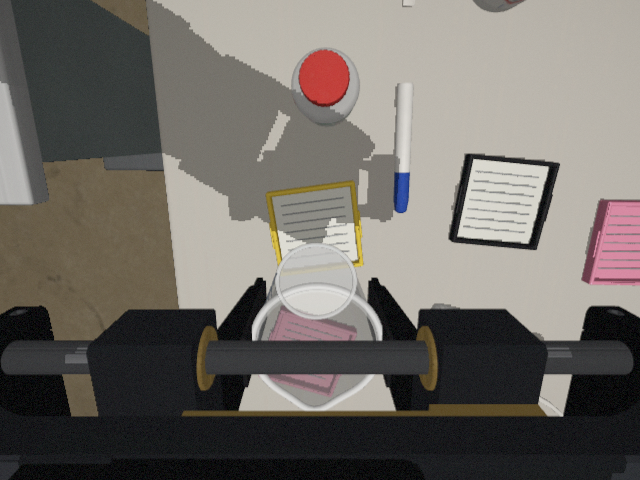

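Yellow tray at (316,231), exactly where predicted; black tray corners (467,153),(558,163),(537,249),(450,241); red cap (324,77). The beaker is held level. Lowering it into the yellow tray.

Call:
move_arm(commands=[[[0,-0.8,-2],[0,0,0],0.4],[[0,-0.7,-3.5],[0,0,0],0.4],[[0,0,-4],[0,0,0],0.4],[[0,0,-3.5],[0,0,0],0.4],[[0,0,-2.5],[0,0,0],0.4],[[0,0,-1.5],[0,0,0],0.4],[[0,0,-0.9],[0,0,0],0.4],[[0,0,-0.5],[0,0,0],0.4],[[0,0,-0.3],[0,0,0],0.4],[[0,0,0],[0,0,0],0.4]])

```text
t: 7.6
eef_pos: [460.1, -182.6, 37.0]
tcp_rot: [3.141, 0.0, 1.577]
ft_force: [0.7, 0.2, -0.5]
opening: 0.535
grip_force: 30.0
```

```bash
python3 - <<'E'
from h import *
c=dict(np.load("w2.npz"));im=cv2.imread("pics/w2.png")
q=rect(blob(im,(504,201),"black",60));P=np.array([plane(c,a,14)[:2] for a in cv2.boxPoints(q)]);print("box",P.mean(0))
P=np.array([plane(c,a,14)[:2] for a in [(467,153),(558,163),(537,249),(450,241)]]);print("black",P.mean(0),[np.linalg.norm(P[i]-P[i-1]) for i in range(4)])
q=rect(blob(im,(324,77),"red",35));print(q)
t=camera_info("top");it=cv2.imread("pics/top0.png");r=rect(blob(it,(305,286),"red",12))
print("redcap",tri([(c,q[0]),(t,r[0])]))
q=rect(blob(cv2.imread("pics/w1.png"),(578,114),"blue",32));c1=dict(np.load("w1.npz"));r=rect(blob(it,(269,234),"blue",12));print(q,"bluecap",tri([(c1,q[0]),(t,r[0])]))
q=rect(blob(cv2.imread("pics/w1.png"),(413,14),"black",25));r=rect(blob(it,(211,228),"black",11));print(q,"blackcap",tri([(c1,q[0]),(t,r[0])]))
print("reds w1",)
E
```

```text
box [ 656.11462149 -152.77112291]
black [ 655.13217107 -152.10274066] [np.float64(92.46280387491684), np.float64(94.20387910336963), np.float64(91.49538638949308), np.float64(95.77274273710806)]
((324.0, 78.0), (56.0, 50.0), 90.0)
redcap (array([465.88819693, -51.00705247, 139.47565842]), np.float64(1.5992089114099994))
((579.5, 113.5), (45.0, 53.0), 90.0) bluecap (array([628.33028222,  54.94231951, 117.75249589]), np.float64(0.32962942535596285))
((411.5, 18.5), (37.0, 47.0), 90.0) blackcap (array([646.04614476, 227.2643982 , 104.0463222 ]), np.float64(2.936190909688001))
reds w1
```

Call:
move_arm(commands=[[[0,0,-0.1],[0,0,0],0.4],[[0,0,-0.1],[0,0,0],0.4],[[0,0,-0.1],[0,0,0],0.4],[[0,0,0],[0,0,0],0.4]])

```text
t: 8.0
eef_pos: [460.0, -183.0, 34.1]
tcp_rot: [3.141, 0.0, 1.576]
ft_force: [-0.9, 0.1, 4.9]
opening: 0.535
grip_force: 30.0
```

Contact (4.9 N). Release and rise.

Call:
move_arm(commands=[[[0,0,0],[0,0,0],0.56],[[0,0,0],[0,0,0],0.62],[[0,0,0],[0,0,0],0.7],[[0,0,0],[0,0,0],0.85],[[0,0,0],[0,0,0],1],[[0,0,0.5],[0,0,0],1],[[0,0,1.5],[0,0,0],1],[[0,0,3.0],[0,0,0],1],[[0,0,4],[0,0,0],1],[[0,0,4],[0,0,0],1]])

```text
t: 9.0
eef_pos: [459.5, -182.6, 165.2]
tcp_rot: [-3.141, -0.0, 1.576]
ft_force: [0.1, 0.1, 0.3]
opening: 0.996
grip_force: 0.0
```

Call:
move_arm(commands=[[[0,1,3],[0,0,0],1],[[0,3,3],[0,0,0],1],[[0,3,2],[0,0,0],1],[[0,2,0],[0,0,0],1],[[0,0,0],[0,0,0],1],[[0,0,0],[0,0,0],1]])

```text
t: 9.6
eef_pos: [459.8, -92.8, 243.8]
tcp_rot: [3.141, 0.0, 1.577]
ft_force: [-0.1, -0.4, 1.0]
opening: 0.999
grip_force: 0.0
```

```bash
python3 - <<'E'
from h import *
s=state();print(s["t"],s["eef_pos"])
c=camera_info("wrist");im=read_camera("wrist");cv2.imwrite("pics/w3.png",im);np.savez("w3.npz",**c)
q=rect(blob(im,proj(c,[465,-50,126]),"red",45));q2=rect(blob(im,proj(c,[460,-183,14]),"yellow",70))
print(q,plane(c,q[0],130),q2,plane(c,q2[0],14),proj(c,[460,-183,4]),proj(c,[460,-183,76]))
c2=dict(np.load("w2.npz"));print(tri([(c,q[0]),(c2,(324,78)),(camera_info("top"),rect(blob(cv2.imread("pics/top0.png"),(305,286),"red",12))[0])]))
E
```

```text
9.6 [459.79748265 -92.81253072 243.79213853]
((322.0, 184.0), (44.0, 42.0), 90.0) [464.239297   -47.93037367 130.        ] ((314.59332275390625, 285.1476745605469), (75.40928649902344, 82.47956848144531), 82.7249984741211) [ 458.5836063  -179.52812255   14.        ] [315.78958105 284.65573568] [315.74937613 311.73411785]
(array([465.6569269 , -49.23177868, 123.44843729]), np.float64(2.536447323226335))
```

View pics/w3.png

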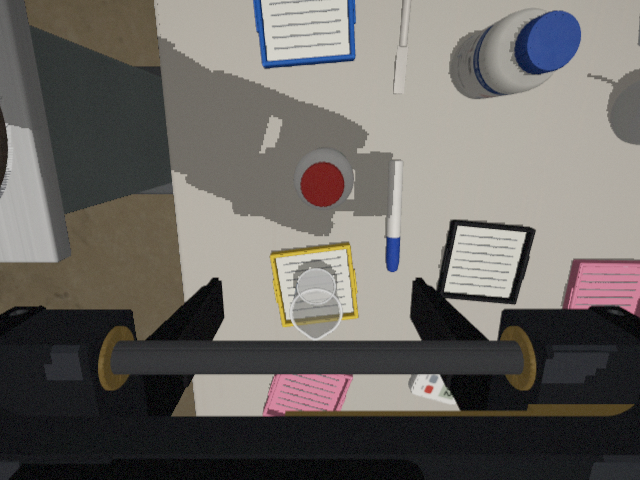

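The beaker stands centred in the yellow tray at (315,286). The red cap at (322,184) puts the bottle at about (465,-48.5). Grasp it.

Call:
move_arm(commands=[[[0.25,2.2,0],[0,0,0],1],[[0.25,2.2,0],[0,0,0],1],[[0,0,-3.5],[0,0,0],1],[[0,0,-4],[0,0,0],1],[[0,0,-4],[0,0,0],1],[[0,0,-3.5],[0,0,0],1],[[0,0,-2.4],[0,0,0],1],[[0,0,-1.1],[0,0,0],0.8],[[0,0,0],[0,0,0],0.65],[[0,0,0],[0,0,0],0.6]])

```text
t: 10.65
eef_pos: [465.3, -49.2, 59.2]
tcp_rot: [3.141, 0.0, 1.576]
ft_force: [-0.1, -0.4, 0.5]
opening: 0.802
grip_force: 0.0
```

Call:
move_arm(commands=[[[0,0,0],[0,0,0],0.55],[[0,0,0],[0,0,0],0.5],[[0,0,0],[0,0,0],0.4],[[0,0,0],[0,0,0],0.4],[[0,0,0],[0,0,0],0.4],[[0,0,0],[0,0,0],0.4]])

```text
t: 11.25
eef_pos: [465.4, -48.9, 59.3]
tcp_rot: [3.14, 0.0, 1.577]
ft_force: [0.7, 0.5, 7.1]
opening: 0.554
grip_force: 29.7
```

Call:
move_arm(commands=[[[0,0,0.5],[0,0,0],0.4],[[0,0,1.2],[0,0,0],0.4],[[0,0,2],[0,0,0],0.4],[[0,0,2],[0,0,0],0.4],[[0,1,1.5],[0,0,0],0.4],[[-0.2,2,0.8],[0,0,0],0.4],[[-0.2,2.5,0],[0,0,0],0.4],[[-0.2,3,0],[0,0,0],0.4],[[-0.2,3,0],[0,0,0],0.4],[[-0.2,3,0],[0,0,0],0.4]])

```text
t: 12.25
eef_pos: [454.2, 97.3, 138.8]
tcp_rot: [-3.141, 0.0, 1.576]
ft_force: [-0.4, -0.1, -2.3]
opening: 0.553
grip_force: 29.6
```

Call:
move_arm(commands=[[[-0.2,3,0],[0,0,0],0.4],[[-0.2,3,0],[0,0,0],0.4],[[-0.2,3,0],[0,0,0],0.4],[[-0.2,3,0],[0,0,0],0.4],[[-0.3,2.5,0],[0,0,0],0.4],[[-0.3,2,0],[0,0,0],0.4],[[-0.2,1.5,0],[0,0,0],0.4],[[-0.1,1,0],[0,0,0],0.4],[[0,0.5,0],[0,0,0],0.4],[[0,0,0],[0,0,0],0.4]])

```text
t: 13.25
eef_pos: [437.9, 291.3, 138.6]
tcp_rot: [-3.142, 0.0, 1.577]
ft_force: [-0.4, 0.2, -3.1]
opening: 0.553
grip_force: 29.6
```

Call:
move_arm(commands=[[[0.24,0.1,-1],[0,0,0],0.4],[[0,0,-2],[0,0,0],0.4],[[0,0,-2],[0,0,0],0.4],[[0,0,-1.2],[0,0,0],0.4],[[0,0,-0.6],[0,0,0],0.4],[[0,0,-0.3],[0,0,0],0.4],[[0,0,-0.2],[0,0,0],0.4],[[0,0,-0.15],[0,0,0],0.4],[[0,0,-0.05],[0,0,0],0.4],[[0,0,0],[0,0,0],0.4]])

```text
t: 14.25
eef_pos: [440.4, 292.3, 64.0]
tcp_rot: [3.141, -0.0, 1.576]
ft_force: [0.4, 1.0, -3.4]
opening: 0.553
grip_force: 29.6
```

Call:
move_arm(commands=[[[0,0,-0.1],[0,0,0],0.4],[[0,0,0],[0,0,0],0.4],[[0,0,0],[0,0,0],0.4]])

```text
t: 14.55
eef_pos: [440.6, 292.3, 63.2]
tcp_rot: [3.14, -0.0, 1.576]
ft_force: [0.3, -1.5, 4.9]
opening: 0.555
grip_force: 29.7
```

Call:
move_arm(commands=[[[0,0,0],[0,0,0],0.58],[[0,0,0],[0,0,0],0.64],[[0,0,0],[0,0,0],0.75],[[0,0,0],[0,0,0],0.9],[[0,0,0],[0,0,0],1],[[0,0,1],[0,0,0],1],[[0,0,3],[0,0,0],1],[[0,0,4],[0,0,0],1],[[0,0,4],[0,0,0],1],[[0,0,4],[0,0,0],1]])

```text
t: 15.55
eef_pos: [439.9, 292.0, 225.1]
tcp_rot: [3.141, -0.0, 1.576]
ft_force: [0.6, -0.7, -0.9]
opening: 1.003
grip_force: 0.0
```

Call:
move_arm(commands=[[[2,-4,1],[0,0,0],1],[[2.5,-4,1],[0,0,0],1],[[2.5,-4,0],[0,0,0],1],[[2.5,-4,0],[0,0,0],1],[[2.5,-4,0],[0,0,0],1],[[2.5,-4,0],[0,0,0],1],[[2.4,-3,0],[0,0,0],1],[[1,-1.5,0],[0,0,0],1],[[0,0,0],[0,0,0],1],[[0,0,0],[0,0,0],1]])

```text
t: 16.55
eef_pos: [618.6, 7.9, 242.8]
tcp_rot: [-3.141, -0.0, 1.576]
ft_force: [-0.8, -0.1, -0.1]
opening: 1.0
grip_force: 0.0
```

```bash
python3 - <<'E'
from h import *
s=state();print(s["t"],s["eef_pos"],s["joints"])
c=camera_info("wrist");im=read_camera("wrist");cv2.imwrite("pics/w4.png",im);np.savez("w4.npz",**c)
p=proj(c,[628,55,121]);q=rect(blob(im,p,"blue",45));print(p,q,plane(c,q[0],123))
p=proj(c,[646,227,114]);q=rect(blob(im,p,"black",40));print(p,q,plane(c,q[0],116))
print(tri([(c,q[0]),(camera_info("top"),rect(blob(cv2.imread("pics/top0.png"),(211,228),"black",11))[0])]))
E
```

```text
16.55 [618.59628243   7.85273629 242.75658454] [-9.41483775e-02  4.56470881e-01  1.53951487e+00  2.89815768e-04
  1.14619314e+00 -9.97872879e-02]
[328.13248946 180.00703881] ((328.5, 180.5), (49.0, 47.0), 90.0) [628.22844752  54.82667818 123.        ]
[357.45678128 -76.12491923] ((356.5, 221.5), (443.0, 79.0), 90.0) [652.14185761  20.45868403 116.        ]
(array([588.40390538, 118.71307492, 555.37916106]), np.float64(13.914694248750942))
```

View pics/w4.png

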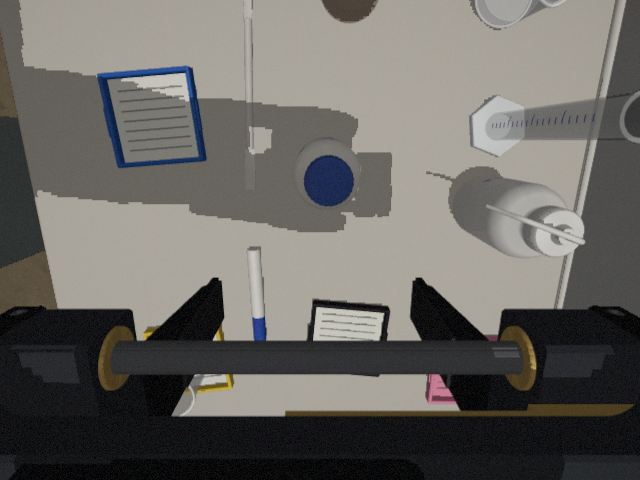

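Blue cap at (328,180), so the bottle is at (628,55). The wash bottle (550,230) is near, so I turn the gripper a quarter so that its body lies along y.

Call:
move_arm(commands=[[[0,0.5,0],[0,0,8.5],1],[[0.1,0.5,0],[0,0,8.5],1],[[0.1,0.5,0],[0,0,8.5],1],[[0.1,0.5,0],[0,0,8.5],1],[[0.1,0.5,0],[0,0,8.5],1],[[0.1,0.5,0],[0,0,8.5],1],[[0.1,0.5,0],[0,0,8.5],1],[[0.1,0.5,0],[0,0,8.5],1],[[0.1,0.5,0],[0,0,8.5],1],[[0.15,0.2,0],[0,0,8.5],1]])

```text
t: 17.6
eef_pos: [627.9, 56.3, 243.2]
tcp_rot: [3.141, 0.0, 3.068]
ft_force: [-0.7, -0.2, -0.5]
opening: 1.0
grip_force: 0.0
```

Call:
move_arm(commands=[[[0,0,-2],[0,0,4],1],[[0,0,0],[0,0,0],1],[[0,0,0],[0,0,0],1]])

```text
t: 17.9
eef_pos: [628.3, 55.2, 223.2]
tcp_rot: [3.141, -0.0, 3.129]
ft_force: [0.2, 0.4, 1.0]
opening: 0.999
grip_force: 0.0
```

Call:
move_arm(commands=[[[0,0,-3],[0,0,0],1],[[0,0,-4],[0,0,0],1],[[0,0,-4],[0,0,0],1],[[0,0,-3],[0,0,0],1],[[0,0,-2],[0,0,0],1],[[0,0,-0.9],[0,0,0],1],[[0,0,0],[0,0,0],0.85],[[0,0,0],[0,0,0],0.75],[[0,0,0],[0,0,0],0.68],[[0,0,0],[0,0,0],0.62]])

```text
t: 18.9
eef_pos: [629.2, 54.2, 54.8]
tcp_rot: [3.142, 0.002, 3.13]
ft_force: [0.4, -0.0, -0.1]
opening: 0.721
grip_force: 0.0
```

Call:
move_arm(commands=[[[0,0,0],[0,0,0],0.55],[[0,0,0],[0,0,0],0.45],[[0,0,0],[0,0,0],0.45],[[0,0,0],[0,0,0],0.45],[[0,0,0],[0,0,0],0.45]])

```text
t: 19.4
eef_pos: [629.1, 54.4, 54.5]
tcp_rot: [3.141, 0.001, 3.13]
ft_force: [-1.1, 1.7, 6.3]
opening: 0.645
grip_force: 30.0
```

Call:
move_arm(commands=[[[0,0,0.5],[0,0,0],0.45],[[0,0,1.2],[0,0,0],0.45],[[0,0,2],[0,0,0],0.45],[[0,0,2],[0,0,0],0.45],[[-1,0.3,1.5],[0,0,0],0.45],[[-2,0.6,0.8],[0,0,0],0.45],[[-2.5,0.7,0],[0,0,0],0.45],[[-2.5,0.7,0],[0,0,0],0.45],[[-2.5,0.7,0],[0,0,0],0.45],[[-2.5,0.7,0],[0,0,0],0.45]])

```text
t: 20.4
eef_pos: [497.7, 91.3, 134.3]
tcp_rot: [3.142, 0.0, 3.13]
ft_force: [-0.2, 0.1, -3.0]
opening: 0.642
grip_force: 29.9
```

Call:
move_arm(commands=[[[-2,0.6,0],[0,0,0],0.45],[[-1.5,0.4,0],[0,0,0],0.45],[[-1,0.3,0],[0,0,0],0.45],[[-0.5,0.2,0],[0,0,0],0.45],[[0,0,0],[0,0,0],0.45],[[0,0,0],[0,0,0],0.45]])

```text
t: 21.0
eef_pos: [449.5, 106.1, 133.8]
tcp_rot: [3.141, 0.001, 3.13]
ft_force: [0.0, -0.3, -3.0]
opening: 0.646
grip_force: 29.9
```

Target z 58.5.

Call:
move_arm(commands=[[[-0.1,0,-1],[0,0,0],0.45],[[0,0,-2],[0,0,0],0.45],[[0,0,-2],[0,0,0],0.45],[[0,0,-1.2],[0,0,0],0.45],[[0,0,-0.6],[0,0,0],0.45],[[0,0,-0.3],[0,0,0],0.45],[[0,0,-0.2],[0,0,0],0.45],[[0,0,-0.15],[0,0,0],0.45],[[0,0,-0.1],[0,0,0],0.45],[[0,0,0],[0,0,0],0.45]])

```text
t: 22.0
eef_pos: [447.9, 106.2, 58.5]
tcp_rot: [3.141, 0.001, 3.13]
ft_force: [0.1, -0.3, -2.4]
opening: 0.642
grip_force: 29.9
```

Call:
move_arm(commands=[[[0,0,-0.1],[0,0,0],0.45],[[0,0,0],[0,0,0],0.45],[[0,0,0],[0,0,0],0.45]])

```text
t: 22.3
eef_pos: [448.0, 106.2, 58.3]
tcp_rot: [3.141, 0.001, 3.13]
ft_force: [-3.3, -1.0, 16.6]
opening: 0.641
grip_force: 30.0
```

Call:
move_arm(commands=[[[0,0,0],[0,0,0],0.67],[[0,0,0],[0,0,0],0.72],[[0,0,0],[0,0,0],0.82],[[0,0,0],[0,0,0],0.95],[[0,0,0],[0,0,0],1],[[0,0,1],[0,0,0],1],[[0,0,3],[0,0,0],1],[[0,0,4],[0,0,0],1],[[0,0,4.4],[0,0,0],1],[[0,0,4.4],[0,0,0],1]])

```text
t: 23.3
eef_pos: [447.2, 106.2, 227.6]
tcp_rot: [3.141, 0.0, 3.13]
ft_force: [0.9, 0.3, -0.3]
opening: 0.997
grip_force: 0.0
```

Call:
move_arm(commands=[[[3.5,1.8,0],[0,0,0],1],[[4,2,0],[0,0,0],1],[[4,2,0],[0,0,0],1],[[4,2,0],[0,0,0],1],[[4,2,0],[0,0,0],1],[[3,1.5,0],[0,0,0],1],[[1.7,0.8,0],[0,0,0],1],[[0,0,0],[0,0,0],1],[[0,0,0],[0,0,0],1]])

```text
t: 24.2
eef_pos: [689.1, 227.0, 225.2]
tcp_rot: [-3.141, -0.001, 3.13]
ft_force: [0.6, 0.4, 0.3]
opening: 0.997
grip_force: 0.0
```

```bash
python3 - <<'E'
from h import *
s=state();print(s["t"],s["eef_pos"],s["joints"])
c=camera_info("wrist");im=read_camera("wrist");cv2.imwrite("pics/w5.png",im);np.savez("w5.npz",**c)
p=proj(c,[646,227,116]);q=rect(blob(im,p,"black",35));print(p,q,plane(c,q[0],116))
E
```

```text
24.2 [689.13557115 227.03611679 225.17589375] [ 2.27278961e-01  6.33421125e-01  1.26382250e+00  6.36728780e-05
  1.24520405e+00 -1.33175992e+00]
[315.43541103 185.68744488] ((322.4216003417969, 182.268798828125), (54.23999786376953, 64.5199966430664), 16.26020622253418) [643.49149016 232.33230021 116.        ]
```

View pics/w5.png

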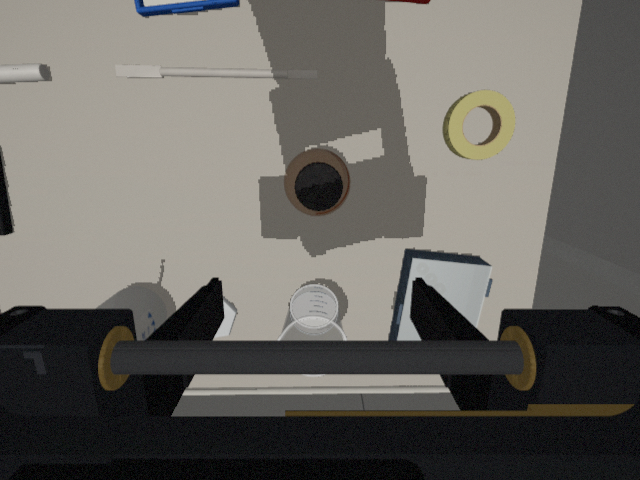

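Black cap disc centred at (319,186), so the amber bottle is at about (646,229.5). Grasp it.

Call:
move_arm(commands=[[[-2.2,0.15,0],[0,0,0],1],[[-2.1,0.1,0],[0,0,0],1],[[0,0,-3],[0,0,0],1],[[0,0,-4],[0,0,0],1],[[0,0,-4],[0,0,0],1],[[0,0,-3.2],[0,0,0],1],[[0,0,-2.3],[0,0,0],1],[[0,0,-1],[0,0,0],1],[[0,0,0],[0,0,0],0.8],[[0,0,0],[0,0,0],0.7]])

```text
t: 25.25
eef_pos: [647.2, 229.7, 51.7]
tcp_rot: [3.141, 0.002, 3.13]
ft_force: [0.8, 0.2, 0.6]
opening: 0.884
grip_force: 0.0
```

Call:
move_arm(commands=[[[0,0,0],[0,0,0],0.63],[[0,0,0],[0,0,0],0.58],[[0,0,0],[0,0,0],0.45],[[0,0,0],[0,0,0],0.45],[[0,0,0],[0,0,0],0.45],[[0,0,0],[0,0,0],0.45]])

```text
t: 25.85
eef_pos: [647.0, 229.6, 50.8]
tcp_rot: [3.141, 0.001, 3.13]
ft_force: [-1.0, -2.2, 5.8]
opening: 0.599
grip_force: 29.8
```

Call:
move_arm(commands=[[[0,0,0.5],[0,0,0],0.45],[[0,0,1.2],[0,0,0],0.45],[[0,0,2],[0,0,0],0.45],[[0,0,2],[0,0,0],0.45],[[0,-1,1.5],[0,0,0],0.45],[[0.1,-2,0.8],[0,0,0],0.45],[[0.1,-3,0],[0,0,0],0.45],[[0.1,-3,0],[0,0,0],0.45],[[0.1,-3,0],[0,0,0],0.45],[[0.1,-3,0],[0,0,0],0.45]])

```text
t: 26.85
eef_pos: [651.2, 76.9, 130.0]
tcp_rot: [-3.141, -0.001, 3.129]
ft_force: [0.9, -0.6, -3.0]
opening: 0.6
grip_force: 29.7
```

Call:
move_arm(commands=[[[0.1,-3,0],[0,0,0],0.45],[[0.1,-3,0],[0,0,0],0.45],[[0.1,-3,0],[0,0,0],0.45],[[0.1,-3,0],[0,0,0],0.45],[[0.1,-3,0],[0,0,0],0.45],[[0,-2.7,0],[0,0,0],0.45],[[0,-2.5,0],[0,0,0],0.45],[[0,-2,0],[0,0,0],0.45],[[0,-1,0],[0,0,0],0.45],[[0,0,0],[0,0,0],0.45]])

```text
t: 27.85
eef_pos: [656.4, -153.8, 130.0]
tcp_rot: [3.141, -0.0, 3.128]
ft_force: [0.5, 0.5, -2.9]
opening: 0.597
grip_force: 29.7
```

Target z 54.8.

Call:
move_arm(commands=[[[-0.1,0.1,-1],[0,0,0],0.45],[[0,0,-2],[0,0,0],0.45],[[0,0,-2],[0,0,0],0.45],[[0,0,-1.2],[0,0,0],0.45],[[0,0,-0.5],[0,0,0],0.45],[[0,0,-0.3],[0,0,0],0.45],[[0,0,-0.2],[0,0,0],0.45],[[0,0,-0.15],[0,0,0],0.45],[[0,0,-0.1],[0,0,0],0.45],[[0,0,0],[0,0,0],0.45]])

```text
t: 28.85
eef_pos: [655.8, -151.3, 55.9]
tcp_rot: [-3.142, 0.0, 3.13]
ft_force: [-0.5, 0.3, -2.8]
opening: 0.599
grip_force: 29.7
```

Call:
move_arm(commands=[[[0,0,-0.1],[0,0,0],0.45],[[0,0,-0.05],[0,0,0],0.45],[[0,0,0],[0,0,0],0.45]])

```text
t: 29.15
eef_pos: [656.0, -151.4, 54.8]
tcp_rot: [-3.141, 0.001, 3.13]
ft_force: [-2.1, 0.0, 4.4]
opening: 0.595
grip_force: 29.8
```

Contact. Release, rise, and step aside for a check.

Call:
move_arm(commands=[[[0,0,0],[0,0,0],0.63],[[0,0,0],[0,0,0],0.68],[[0,0,0],[0,0,0],0.8],[[0,0,0],[0,0,0],0.95],[[0,0,0],[0,0,0],1],[[0,0,1],[0,0,0],1],[[0,0,3],[0,0,0],1],[[0,0,4],[0,0,0],1],[[0,0,4.4],[0,0,0],1],[[0,0,4.4],[0,0,0],1]])

```text
t: 30.15
eef_pos: [655.5, -151.2, 224.6]
tcp_rot: [3.142, 0.0, 3.13]
ft_force: [0.5, -0.0, 0.3]
opening: 0.996
grip_force: 0.0
```

Call:
move_arm(commands=[[[-1,-3,1],[0,0,0],1],[[-2,-4,1],[0,0,0],1],[[-2,-4,1],[0,0,0],1],[[-2,-4,1],[0,0,0],1],[[-2,-4,1],[0,0,0],1],[[-2,-4,1],[0,0,0],1],[[-2,-4,0],[0,0,0],1],[[-2,-4,0],[0,0,0],1],[[0,0,0],[0,0,0],1],[[0,0,0],[0,0,0],1]])

```text
t: 31.15
eef_pos: [505.1, -461.9, 282.6]
tcp_rot: [3.141, 0.0, 3.128]
ft_force: [-0.6, -0.4, -0.3]
opening: 1.0
grip_force: 0.0
```

```bash
python3 - <<'E'
from h import *
s=state();print(s["t"],s["eef_pos"],s["qvel"].max())
I={n:read_camera(n) for n in("top","side")}
v=np.hstack([cv2.resize(I["top"][205:325,165:375],None,fx=1.9,fy=3,interpolation=2)*0+0 if 0 else cv2.resize(I["top"][205:325,165:375],(399,228)),cv2.resize(I["side"][205:425,240:420],(399,488))[:228]*0]) if 0 else None
a=cv2.resize(I["top"][205:325,165:375],(525,300),interpolation=2);b=cv2.resize(I["side"][205:425,280:410],(266,450),interpolation=2)
o=np.zeros((450,791,3),np.uint8);o[:300,:525]=a;o[:,525:]=b;cv2.imwrite("pics/end.png",o)
C={n:camera_info(n) for n in I}
for n,x,col,h in[("blue",(448,106),"blue",123),("red",(440,292),"red",128),("black",(655.5,-152),"black",116)]:
    ps=[]
    for k in I:
        p=proj(C[k],[*x,h+4]);m=blob(I[k],p,col,8);nn=cv2.findNonZero(m);ps.append((C[k],nn.reshape(-1,2).mean(0)) )
    print(n,tri(ps))
E
```

```text
31.15 [ 505.10463755 -461.89319522  282.56957484] 0.03905900040987346
blue (array([447.29813875, 107.12535941, 129.04111661]), np.float64(0.5772498368556268))
red (array([440.0676296 , 291.13279986, 132.01983028]), np.float64(0.16416504267151277))
black (array([ 656.38478658, -149.39349866,  113.05067199]), np.float64(0.5858734921698566))
```

View pics/end.png

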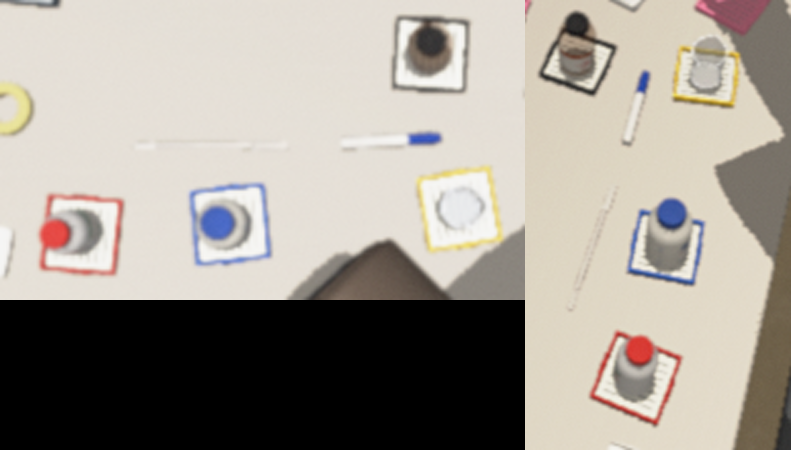

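All three bottles and the beaker stand upright and centred in their own trays: in the top crop, red is at (78,234), blue at (230,224), black at (430,53) and the beaker in yellow at (459,208). Handing in.

```bash
python3 -c "
from cell import *
print(env.job_done())"
```

```text
the job is handed in; nothing more can be done
None
```

The job is handed in: the final pictures show all three bottles upright in their matching trays and the beaker, moved first, upright in the yellow tray; the hand-in returned no verdict.

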